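# Re-pin the pull-out spice tray

### The arm

A 7-joint arm with a two-finger parallel gripper is mounted at the origin on the work surface. World frame = base frame: x ahead of the robot, y to its left, z up, the work surface at z = 0. Lengths are in mm, angles in rad, forces in N, time in s.
With the tool pointing down it reaches from about 350 to 900 mm from the base axis. Payload 19.9 kg.
Tool frame: the origin (TCP) lies midway between the tips of the shut fingers; the grasp point (between the pads) lies 19 mm behind it (r.hold_point_z is the distance from the TCP to the grasp point, in mm); z points along the fingers, y is the line along which they close (so a half turn about z gives the same grasp; the last joint's range is limited). The gripper opens to 85 mm and grips with 20 to 120 N. Pads are 22 mm wide; open, the fingers measure 114 mm over their backs; the gripper's body (76 mm by 85 mm) begins 54 mm behind the grasp point. The pads swing forward as they close: fully open they stand 13 mm farther back than shut.
Start: joints at [1.065, 0.417, -0.01, 1.614, 0.005, 1.111, -0.053], TCP at [280.145, -558.677, 231.26] pointing down, gripper open.
Joint ranges: [-2.81, 2.81], [-0.39, 2.02], [-1.27, 1.25], [0.06, 2.57], [-1.19, 4.33], [0.19, 2], [-2.82, 2.82]. Speed limits (rad/s): [1.89, 1.89, 2.39, 2.39, 3.01, 3.01, 3.01].

### API

Orientations are given as a rotation vector (axis times angle).
In Python, from plant import r, snapshot, models gives the robot as it stands.
- The arm moves only by the shell command python3 -m pendant 'ROWS' [FORCE]. ROWS is text: rows parted by semicolons, each of 5 numbers parted by spaces: the shift along the world's x, y, z in units of 50 mm (1.0 is 50 mm), then the turn about the world's z in units of 2 pi rad (1.0 is 2 pi rad), then the opening, from -1 (shut) to 1 (fully open), so that 0 is half open. A call has exactly 8 rows; each row shifts and turns the commanded pose from where the row before left it; what a row does not reach is not made up. A row lasts 1/8 s, in which the tool goes at most 62.5 mm and 10.7 degrees, less where a joint would pass 70% of its speed; a pose out of reach is approached as far as the arm can. A call with a number of a shift or a turn outside -1 to 1 is refused whole. A call with a gripper value outside its range is refused whole. The fingers move at their own pace and stop on an object; FORCE is the grip in N (left out, the last holds). Time passes only in rows, so rows that do not move let the fingers close, or fill a call up. It gives the time, the measured TCP pose, the force, the opening and the grip force at its end, in the units of the state.
- r.sense(): the state, without advancing time (a new reading comes with each control period).
- snapshot(name): name is "side" or "top" or "wrist"; returns a dict with "color" (400x640x3 uint8, blue, green, red), "fov_y" (degrees; the focal length in pixels is half the picture's height over the tangent of half this angle, whatever the lens; pixels are square), "cx", "cy" (the principal point, pixels), "world_from_camera" (4x4, takes a point from camera to world coordinates). Camera axes: x right, y up, looking along -z (the intrinsics and any distortion apply to the point x, -y, -z); pixel columns grow to the right and rows downward; lengths in mm; the calibration is good to about 2 mm. A picture is of the moment at which its call begins. There is no depth.
- r.sign_off(): hands the job in; it is judged then, once.
Trained networks look in a picture, given as the dict that the camera call returned (one of the last four; its "shot" number tells which), for a name from the list of things; names that differ only in an ending like _2 or _b are one class to them, and where a whole thing is asked for, a point or a joint stands for the part that bears it (a point fixed in the world has none). Each returns a list of dicts, best first, with "conf" (0 to 1); they miss things now and then, are a little off and sometimes report something else, mostly with a low value. They report only what shows in the picture. A call takes as long as a camera call. They do not tell look-alikes from the thing itself.
- models.find_in(picture, query): "pixel" ([column, row] in pixels, amid what is visible of it).
- models.outline_of(picture, query): "pixels" (400x640 bool, what is visible of it) and "pixel" ([column, row] in pixels, amid what is visible of it).
- models.pinpoint(picture, query): "pixel" ([column, row] in pixels: a listed point, or the origin of a listed thing).
The state is a dict: "time": time; "joints": joint angles; "qd": joint speeds; "effort": joint torques, N m; "ee_pos": TCP position; "orientation": TCP orientation; "wrist_force": force on the tool from outside, world axes, zero at the start; "moment": the same for the moment, N m; "finger_gap": finger opening in mm; "gripper_force": force on a finger pad.
Only numpy, scipy, OpenCV 4.12 (cv2) and the standard library are available. Lean on these libraries where they do the work, as an engineer would, in place of code of your own. Each camera call takes 0.05 s, during which the arm holds its last target. There are 200 camera calls.

### The job

The spice tray on the sideboard is pinned shut. Pull its locking pin up out of the rail, slide the tray out until its bush meets the rail's second hole, feel for the hole gently with the pin (never forcing it, 30 N at the most) and push the pin fully home there so that the tray is locked out. Keep the jars standing in the tray, do not disturb the other things, and let go.

Things in the scene. Friction and masses are not known exactly. Their poses are not given: they have to be found in the camera images.
- runner: Fixed steel runner of the spice tray. Origin on the sideboard top, midway along the rail at its right (-y) side. The tray (y 30 to 200 mm) pulls out along -x, roughly towards the robot. The rail is a bar 52 mm wide along x, top 32 mm up, with two upright 13 mm holes at y = 0: the first (shut) at x +40 mm, the second (out) near x -40 mm. Between them its top is smooth and solid.
- first_hole (a point): Mouth of the first hole, on the rail's top, 32 mm up. In each hole two sprung balls stick out of the side walls, 15 mm below the rail's top: the pin needs about 8 to 15 N to be pulled out past them, about 6 to 12 N to be pushed in past them in the last 15 mm, and then snaps in.
- second_hole (a point): Nominal mouth of the second hole, on the rail's top. It is in a block clamped by eye in a slot: the true hole lies up to 14 mm either way of this point along the runner's x axis (exact in y), differs each time, stays put in use, and is hidden under the tray's strap: feel for it with the pin's tip while moving the tray.
- pin: Loose locking pin, 90 g, upright. Origin on its axis at the underside of its head. Head: round black knob 28 mm across, 0 to 35 mm above the origin (grip there, any yaw). Steel shank 12 mm across, 50 mm long below the origin, the last 1.5 mm bevelled at 45 degrees to a 9 mm blunt tip, with a groove for the balls. At the start fully home through bush and first hole, head resting on the bush.
- tray (a joint): How far the aluminium spice tray is pulled out, m: 0 shut, growing along the runner's -x, stop at 0.105. It slides with about 2.5 N of friction and stays where it is left. With the pin in the second hole it reads between 0.065 and 0.095.
- bush_top (a point): Centre of the top of the steel bush (24 mm across, 13 mm bore, 56 mm above the sideboard) on the tray's side strap; moves with the tray. Below it: bush 16 mm, strap 6 mm, gap 2 mm, rail top. A pin raised 28 to 45 mm is clear of the rail but still guided in the bush, and can draw the tray along. The strap always hides the second hole.
- jar_a: closed glass spice jar with steel cap, 44 mm across, 85 mm high, loose in the tray; origin under its centre
- jar_b: second jar, the same
- pan: small black-steel paella pan, 240 mm across, 35 mm high, two loop handles; origin under its centre. Bystander.
- cazuela: glazed green open dish, 170 mm across, 55 mm high; origin under its centre. Bystander.
- trivet: round stainless trivet, 170 mm across, 12 mm high; origin under its centre. Bystander.
- spoon: wooden spoon, 260 mm long, lying along its x axis on the sideboard to the right of the rail; origin under its middle. Bystander.
- salt: small white salt bowl, 60 mm across, 40 mm high, right of the rail; origin under its centre. Bystander.
- oil: glass oil bottle, 66 mm across, 220 mm high; origin under its centre. Bystander.
Things that resemble listed ones, but are neither listed nor needed, are in the scene too. Leave any black or blue look-alike of the jar_b alone.

How it is judged:
By the outcome, as a careful person would: the job done as asked, in the order asked, and still so for the second after the job is handed in, with the robot touching nothing.
It also fails if it takes over 67 s, if anything falls off the work surface, if the arm or the gripper's body presses on something with over 40 N, if the wrist force passes 120 N, or if a joint passes its speed limit or range.

## Working session

There is one attempt and no reset: what is moved stays moved. The work goes in short steps, Python scripts to look and compute and a shell command to move; the robot and the scene stay as the last step left them, time stands still between calls to the robot, and variables do not carry over. Pictures are saved under pics/ and viewed, at most 10 in all, crops included, and the job is handed in when it is done.

```bash
ls; mkdir -p pics; cat > h.py <<'E'
import numpy as np, cv2
from plant import r, snapshot, models
def ray(p,px):
    f=200/np.tan(np.radians(p["fov_y"])/2); T=np.array(p["world_from_camera"])
    d=T[:3,:3]@np.array([(px[0]-p["cx"])/f,-(px[1]-p["cy"])/f,-1]); return T[:3,3],d/np.linalg.norm(d)
def onz(p,px,z):
    o,d=ray(p,px); return o+d*(z-o[2])/d[2]
def proj(p,X):
    f=200/np.tan(np.radians(p["fov_y"])/2); T=np.array(p["world_from_camera"])
    c=T[:3,:3].T@(np.array(X)-T[:3,3]); return [p["cx"]+f*c[0]/-c[2],p["cy"]-f*c[1]/-c[2]]
def tri(rs):
    A=sum(np.eye(3)-np.outer(d,d) for o,d in rs); b=sum((np.eye(3)-np.outer(d,d))@o for o,d in rs); return np.linalg.solve(A,b)
E
python3 - <<'E'
from h import *
np.set_printoptions(precision=1,suppress=True)
s=r.sense(); print(s["time"],s["ee_pos"],s["orientation"],s["finger_gap"],r.hold_point_z)
P={}
for n in("side","top","wrist"):
    p=P[n]=snapshot(n); cv2.imwrite(f"pics/{n}0.png",p["color"]); print(n,[k for k in p],np.array(p["world_from_camera"])[:3,3],p["fov_y"],p["cx"],p["cy"])
    for q in("pin","first_hole","second_hole","bush_top","runner","jar_a","salt","tray","oil"):
        z={"pin":56,"first_hole":32,"second_hole":32,"bush_top":56}.get(q,0)
        for m in models.pinpoint(p,q)[:3]: print("  ",q,round(m["conf"],2),np.array(m["pixel"]),onz(p,m["pixel"],z)[:2])
print(r.sense()["time"])
E
```

```text
pics
0.0 [ 280.  -558.4  230.7] [-3.1 -0.7  0. ] 85.50339820012074 18.700000000000003
side ['color', 'fov_y', 'cx', 'cy', 'world_from_camera', 'shot'] [ 40.9 688.1 858.3] 51.1219926515067 320.53794930718027 199.3306325623264
   pin 0.69 [358.  172.5] [ 590.  -159.3]
   pin 0.17 [340.2 193.9] [570.6 -45.9]
   first_hole 0.89 [362.5 179. ] [ 576.8 -167.8]
   second_hole 0.59 [377.8 193.4] [ 502.6 -142.7]
   bush_top 0.91 [363.  170.8] [ 583.2 -176.2]
   runner 0.65 [366.6 194.6] [ 543.7 -147.7]
   jar_a 0.96 [311.1 187.8] [694.7 -60.3]
   jar_a 0.93 [270.7 231.4] [658.1 154.8]
   jar_a 0.57 [272.3 174.2] [834.7 -29.2]
   salt 0.71 [365.1 164. ] [ 637.2 -271. ]Traceback (most recent call last):
  File "<stdin>", line 9, in <module>
ValueError: it knows: bush_top, cazuela, first_hole, jar, oil, pan, pin, runner, salt, second_hole, spoon, trivet
```

```bash
python3 - <<'E'
from h import *
np.set_printoptions(precision=1,suppress=True)
P={}
for n in("side","top","wrist"):
    p=P[n]=snapshot(n); cv2.imwrite(f"pics/{n}1.png",p["color"]); print(n,np.array(p["world_from_camera"])[:3,3])
    for q in("pin","first_hole","second_hole","bush_top","runner","jar_a","salt","oil","cazuela","pan","trivet","spoon"):
        z={"pin":56,"first_hole":32,"second_hole":32,"bush_top":56}.get(q,0)
        for m in models.pinpoint(p,q)[:3]: print("  ",q,round(m["conf"],2),np.array(m["pixel"]),onz(p,m["pixel"],z)[:2])
print(r.sense()["time"])
c=cv2.resize(P["top"]["color"],(800,500)); cv2.imwrite("pics/top1b.png",c)
cv2.imwrite("pics/side1b.png",cv2.resize(P["side"]["color"][100:300,200:460],(780,600),interpolation=cv2.INTER_CUBIC))
E
```

```text
side [ 40.9 688.1 858.3]
   pin 0.48 [360.6 171.6] [ 586.5 -168.1]
   first_hole 0.91 [360.8 178.9] [ 581.  -164.7]
   second_hole 0.73 [375.5 192.6] [ 509.9 -141.3]
   second_hole 0.4 [406.5 183.3] [ 462.  -239.2]
   bush_top 0.69 [360.8 168.5] [ 595.1 -181. ]
   runner 0.68 [365.7 165.2] [ 631.8 -266.9]
   runner 0.56 [367.4 196.3] [ 537.2 -142.9]
   runner 0.39 [362.5 178. ] [ 600.5 -205. ]
   jar_a 0.9 [268.5 173. ] [848.5 -25.5]
   jar_a 0.64 [308.5 187.3] [702.4 -56.8]
   jar_a 0.62 [267.2 233.5] [659.8 166.8]
   salt 0.62 [366.8 165.9] [ 626.8 -266.2]
   salt 0.17 [362.  179.8] [ 596.4 -196.6]
   oil 0.89 [214.5 301.4] [597.6 404.8]
   oil 0.17 [359.9 179.8] [ 601.5 -192.2]
   cazuela 0.88 [401.  143.6] [ 609.2 -452.6]
   cazuela 0.18 [360.4 176.8] [ 609.2 -205.6]
   cazuela 0.15 [236.7 387.3] [402.7 507.7]
   pan 0.66 [240.  387.1] [397.9 503.1]
   pan 0.52 [375.9 191.1] [ 531.1 -180. ]
   trivet 0.63 [462.2 170.8] [ 371.8 -451.1]
   spoon 0.62 [403.8 184.2] [ 482.6 -265.6]
top [ 422.4   -0.5 1199.9]
   pin 0.64 [367.7 206.5] [ 586.9 -157.3]
   first_hole 0.65 [149.8 279.1] [391.3 494.4]
   first_hole 0.63 [367.6 209.2] [ 582.1 -159.9]
   second_hole 0.9 [365.8 232.2] [ 512.8 -151.2]
   second_hole 0.3 [368.  202.9] [ 601.3 -162. ]
   bush_top 0.73 [365.2 203.7] [ 595.5 -150.3]
   runner 0.74 [364.8 222.2] [ 546.2 -153.7]
   jar_a 0.79 [263.5 187.2] [665.5 158.6]
   jar_a 0.79 [319.3 132. ] [840.2 -21.9]
   jar_a 0.72 [344.6 207.4] [594.1 -93.2]
   salt 0.78 [401.6 195.6] [ 626.2 -272. ]
   oil 0.85 [182.9 210.1] [600.  411.2]
   cazuela 0.75 [455.9 198.1] [ 613.5 -439.6]
   pan 0.72 [151.  276.4] [398.5 504.6]
   trivet 0.96 [467.4 281. ] [ 359.8 -453.8]
   spoon 0.92 [400.5 244.3] [ 475.3 -259.6]
   spoon 0.26 [458.7 201.2] [ 603.5 -447.5]
wrist [ 344.4 -526.1  373.9]
   trivet 0.68 [273.9  78.4] [ 357.  -455.6]
2.35
```

View pics/top1b.png

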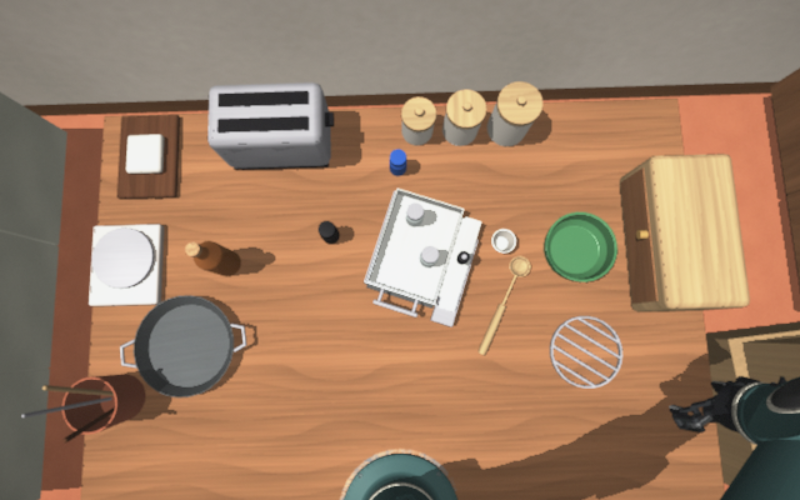

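View pics/side1b.png

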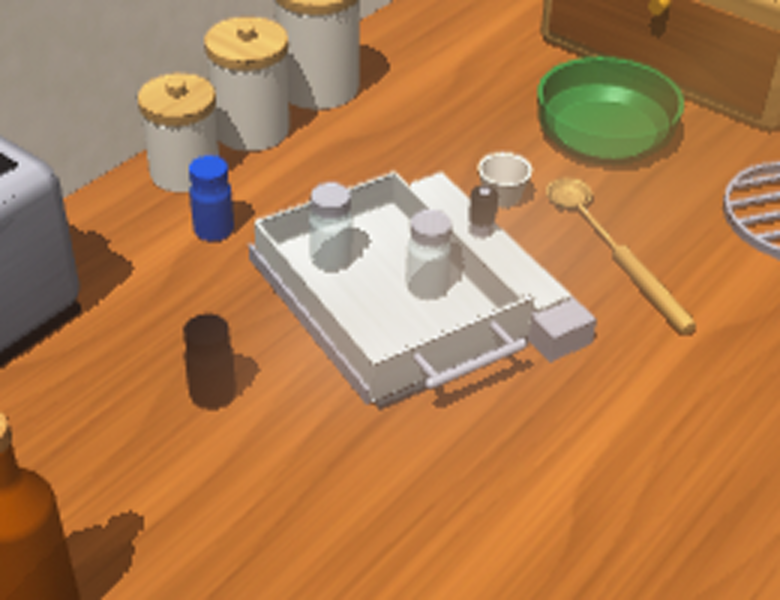

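The pictures show the pin's black head at (463,258) in the enlarged top view, on the strap of the white tray. The two grey-capped jars stand in the tray; the black (328,232) and blue (398,160) look-alikes are outside and stay untouched. The runner is yawed about -0.3 rad. I'll move above the pin.

```bash
python3 -m pendant '0.5 0.5 0 0.016 0.4;0.77 1 0 0.016 0.4;0.77 1 0 0.016 0.4;0.77 1 0 0.016 0.4;0.77 1 0 0.016 0.4;0.77 1 0 0.016 0.4;0.77 1 0 0.016 0.4;0.5 0.5 0 0.016 0.4' 40
python3 - <<'E'
from h import *
np.set_printoptions(precision=1,suppress=True)
P={}
for n in("wrist","top","side"):
    p=P[n]=snapshot(n); cv2.imwrite(f"pics/{n}2.png",p["color"]); print(n,np.array(p["world_from_camera"])[:3,3])
    for q in("pin","first_hole","second_hole","bush_top","runner","jar_a","salt"):
        z={"pin":56,"first_hole":32,"second_hole":32,"bush_top":56}.get(q,0)
        for m in models.pinpoint(p,q)[:3]: print("  ",q,round(m["conf"],2),np.array(m["pixel"]),onz(p,m["pixel"],z)[:2])
s=r.sense();print(s["time"],s["ee_pos"],s["orientation"],s["wrist_force"])
E
```

```text
time: 3.35
ee_pos: [560.8, -207.4, 231.6]
orientation: [-2.522, -1.874, -0.001]
wrist_force: [-0.3, -1.7, 0.7]
finger_gap: 59.6
gripper_force: 0.0
wrist [ 580.4 -137.5  374.3]
   pin 0.62 [335.2 139.5] [ 586.3 -162.1]
   first_hole 0.61 [329.2 142.2] [ 579.5 -164.9]
   second_hole 0.85 [259.4 136.4] [ 506.5 -136.1]
   bush_top 0.58 [332.8 141. ] [ 583.5 -162.9]
   runner 0.71 [301.4 134.8] [ 549.3 -149.1]
   jar_a 0.8 [405.    6.1] [699.8 -51.8]
   jar_a 0.62 [319.   70.3] [591.2 -86.1]
   salt 0.75 [387.3 204.5] [ 629.4 -266. ]
   salt 0.29 [407.6   3.7] [703.  -50.4]
top [ 422.4   -0.5 1199.9]
   pin 0.61 [369.6 204.8] [ 591.8 -163.2]
   first_hole 0.96 [367.4 211.1] [ 576.3 -159. ]
   first_hole 0.34 [342.2 209.7] [582.8 -83.3]
   second_hole 0.71 [363.3 233.1] [ 510.3 -143.6]
   second_hole 0.7 [400.3 244.8] [ 472.4 -252. ]
   bush_top 0.57 [366.5 207.4] [ 584.3 -153.7]
   runner 0.76 [364.2 222.9] [ 544.1 -151.8]
   jar_a 0.82 [317.6 131.8] [841.  -16.5]
   jar_a 0.71 [342.7 205.6] [600.  -87.6]
   jar_a 0.58 [330.5 173.5] [703.2 -53.1]
   salt 0.38 [400.  194.8] [ 628.9 -267.2]
side [ 40.9 688.1 858.3]
   pin 0.46 [359.5 175.6] [ 577.6 -150.2]
   pin 0.18 [361.7 169.7] [ 589.5 -178. ]
   first_hole 0.57 [358.8 180.3] [ 581.8 -155.2]
   second_hole 0.61 [376.5 194.5] [ 502.8 -136.1]
   second_hole 0.6 [342.6 193.5] [582.1 -73.9]
   bush_top 0.74 [360.  169.7] [ 593.4 -174.6]
   runner 0.91 [365.7 194.7] [ 545.5 -145.5]
   jar_a 0.87 [339.3 195.8] [604.3 -88.4]
   jar_a 0.82 [311.8 187.8] [693.  -61.7]
   jar_a 0.73 [270.5 173.6] [841.3 -27.6]
   salt 0.55 [368.1 162.1] [ 635.6 -286.2]
   salt 0.21 [212.9 302. ] [599.2 408.3]
4.55 [ 558.9 -211.5  231.3] [-2.5 -1.9  0. ] [0.7 0.2 0.9]
```

View pics/wrist2.png

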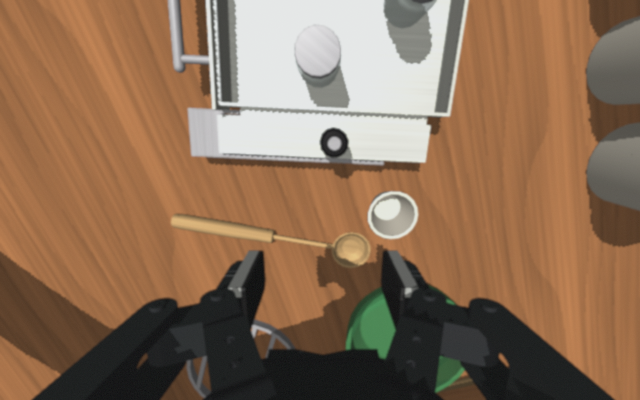

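The wrist view shows the pin's ring-shaped head at about (334,142), the strap edge along row ~160 and the jar cap at (318,53). The salt and spoon lie below the strap. Next I fix the head centre and the runner's yaw.

```bash
python3 - <<'E'
from h import *
np.set_printoptions(precision=1,suppress=True)
p=snapshot("wrist"); g=cv2.cvtColor(p["color"],cv2.COLOR_BGR2GRAY)
m=((g<60)*255).astype(np.uint8); m[:115]=0;m[170:]=0;m[:,:300]=0;m[:,370:]=0
c=max(cv2.findContours(m,cv2.RETR_EXTERNAL,cv2.CHAIN_APPROX_NONE)[0],key=cv2.contourArea)
(ex,ey),ax,_=cv2.fitEllipse(c); print("ell",ex,ey,ax, onz(p,(ex,ey),91), onz(p,(ex,ey),80))
roi=g[85:175,200:440]
for l in cv2.createLineSegmentDetector().detect(roi)[0][:,0]:
    l=l+[200,85,200,85]
    if np.hypot(l[2]-l[0],l[3]-l[1])>50:
        a,b=onz(p,l[:2],40),onz(p,l[2:],40)
        if a[0]>b[0]:a,b=b,a
        print(l, np.degrees(np.arctan2(b[1]-a[1],b[0]-a[0])))
s=r.sense();print(s["time"],s["ee_pos"],s["orientation"])
E
```

```text
ell 334.0179443359375 137.65908813476562 (24.84486961364746, 26.98356056213379) [ 583.6 -161.9   91. ] [ 583.8 -162.7   80. ]
[216.9 101.  438.2 109.5] -19.441766644097775
[354.3 153.8 424.5 157.4] -20.274905838840873
[230.7 154.7 306.9 157.5] -19.434153401863583
[223.1 148.6 323.2 152.4] -19.507650917589174
[421.9 113.1 241.9 105.9] -19.54609348708072
[273.2 162.9 208.2 160.7] -19.307623791476317
4.6 [ 558.9 -211.5  231.2] [-2.5 -1.9  0. ]
```

```bash
python3 -m pendant '0.25 0.5 0 -0.0075 0.4;0.25 0.5 0 0 0.4;0 0 -0.4 0 0.4;0 0 -0.6 0 0.4;0 0 -0.6 0 0.4;0 0 -0.4 0 0.4;0 0 0 0 0.4;0 0 0 0 0.4' 40
python3 - <<'E'
from h import *
np.set_printoptions(precision=1,suppress=True)
p=snapshot("wrist"); cv2.imwrite("pics/w3.png",p["color"])
for q in("pin","bush_top"):
  for m in models.pinpoint(p,q)[:2]: print(q,m["conf"],m["pixel"],onz(p,m["pixel"],56))
for z in(56,91): print(proj(p,(583.8,-162.2,z)))
E
```

```text
time: 5.6
ee_pos: [584.5, -161.6, 132.3]
orientation: [2.573, 1.802, 0.001]
wrist_force: [-0.7, 1.0, 0.6]
finger_gap: 59.6
gripper_force: 0.0
pin 0.91 [325.3, 217.6] [ 584.4 -163.5   56. ]
bush_top 0.97 [324.3, 218.2] [ 583.5 -163.7   56. ]
[np.float64(324.04667497073615), np.float64(216.37039564731108)]
[np.float64(324.262956283082), np.float64(233.18719272921197)]
```

View pics/w3.png

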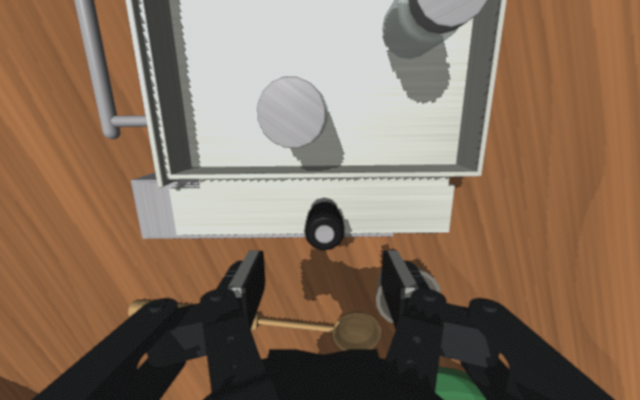

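The view shows the pin centred between the fingers, its head top at (325,232) and the neck at (323,217). I descend and grip.

```bash
python3 -m pendant '0 -0.01 -0.5 0 0.4;0 -0.01 -0.5 0 0.4;0 0 -0.4 0 0.4;0 0 0 0 0.4;0 0 0 0 -0.6;0 0 0 0 -0.6;0 0 0 0 -0.6;0 0 0 0 -0.6' 60
```

```text
time: 6.75
ee_pos: [584.6, -162.7, 62.5]
orientation: [2.572, 1.801, 0.002]
wrist_force: [-0.9, -0.4, 5.0]
finger_gap: 26.3
gripper_force: 58.7
```

```bash
python3 -m pendant '0 0 0.08 0 -0.6;0 0 0.1 0 -0.6;0 0 0.1 0 -0.6;0 0 0.1 0 -0.6;0 0 0.1 0 -0.6;0 0 0.1 0 -0.6;0 0 0.1 0 -0.6;0 0 0 0 -0.6' 60
```

```text
time: 7.75
ee_pos: [584.0, -162.6, 95.7]
orientation: [2.573, 1.802, 0.0]
wrist_force: [0.8, 0.1, -0.1]
finger_gap: 26.0
gripper_force: 62.3
```

```bash
python3 -m pendant '-0.05 0.0175 0 0 -0.6;-0.1 0.0355 0 0 -0.6;-0.13 0.046 0 0 -0.6;-0.13 0.046 0 0 -0.6;-0.13 0.046 0 0 -0.6;-0.1 0.0355 0 0 -0.6;-0.05 0.0175 0 0 -0.6;0 0 0 0 -0.6' 60
```

```text
time: 8.75
ee_pos: [549.1, -150.3, 95.2]
orientation: [-2.573, -1.802, 0.001]
wrist_force: [-0.2, 0.2, -0.7]
finger_gap: 26.1
gripper_force: 62.1
```

```bash
python3 -m pendant '-0.05 0.0177 0 0 -0.6;-0.1 0.0354 0 0 -0.6;-0.11 0.039 0 0 -0.6;-0.11 0.039 0 0 -0.6;-0.09 0.032 0 0 -0.6;-0.05 0.0177 0 0 -0.6;0 0 0 0 -0.6;0 0 -0.04 0 -0.6' 60
python3 - <<'E'
from h import *
np.set_printoptions(precision=1,suppress=True)
p=snapshot("wrist"); cv2.imwrite("pics/w4.png",p["color"])
for q in("pin","bush_top"):
  for m in models.pinpoint(p,q)[:2]: print(q,m["conf"],m["pixel"],onz(p,m["pixel"],56))
E
```

```text
time: 9.75
ee_pos: [523.9, -141.3, 93.2]
orientation: [-2.573, -1.802, 0.0]
wrist_force: [0.0, -0.5, -1.2]
finger_gap: 26.0
gripper_force: 62.1
pin 0.57 [324.4, 257.3] [ 517.9 -156.4   56. ]
bush_top 0.89 [325.6, 235.2] [ 524.  -141.9   56. ]
```

View pics/w4.png

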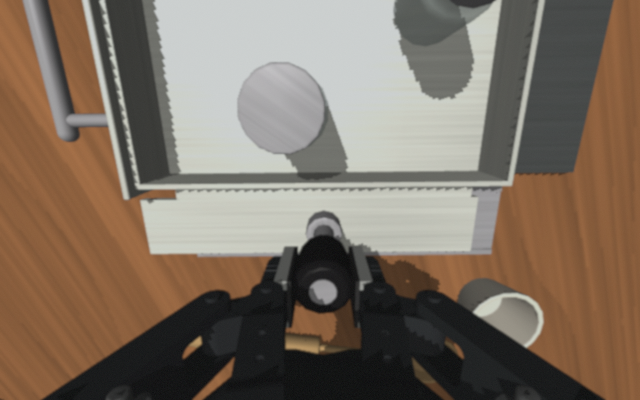

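The view shows the pin held in the bush, the tray out about 64 mm and the jar standing. Now I lower gently to touch the rail.

```bash
python3 -m pendant '0 0 -0.02 0 -0.6;0 0 -0.02 0 -0.6;0 0 -0.02 0 -0.6;0 0 -0.01 0 -0.6;0 0 -0.01 0 -0.6;0 0 -0.01 0 -0.6;0 0 0 0 -0.6;0 0 0 0 -0.6' 60
```

```text
time: 10.9
ee_pos: [524.0, -141.3, 88.8]
orientation: [-2.573, -1.802, 0.0]
wrist_force: [0.1, -0.2, -0.4]
finger_gap: 26.1
gripper_force: 62.1
```

```bash
python3 -m pendant '0 0 -0.01 0 -0.6;0 0 0 0 -0.6;0 0 -0.01 0 -0.6;0 0 0 0 -0.6;0 0 -0.01 0 -0.6;0 0 0 0 -0.6;0 0 0 0 -0.6;0 0 0 0 -0.6' 60
```

```text
time: 11.9
ee_pos: [524.4, -141.3, 88.2]
orientation: [2.573, 1.802, 0.001]
wrist_force: [-5.0, 0.8, 18.5]
finger_gap: 25.9
gripper_force: 64.3
```

```bash
python3 -m pendant '0 0 0.012 0 -0.6;0 0 0 0 -0.6;-0.014 0.005 0 0 -0.6;-0.014 0.005 0 0 -0.6;-0.014 0.005 0 0 -0.6;-0.014 0.005 0 0 -0.6;0 0 0 0 -0.6;0 0 0 0 -0.6' 60
```

```text
time: 12.9
ee_pos: [522.3, -140.7, 88.5]
orientation: [2.572, 1.801, 0.003]
wrist_force: [5.3, -1.7, 4.9]
finger_gap: 25.9
gripper_force: 62.9
```

```bash
python3 -m pendant '-0.01 0.0035 0 0 -0.6;-0.01 0.0035 0 0 -0.6;-0.01 0.0035 0 0 -0.6;-0.01 0.0035 0 0 -0.6;-0.01 0.0035 0 0 -0.6;-0.01 0.0035 0 0 -0.6;0 0 0 0 -0.6;0 0 0 0 -0.6' 60
```

```text
time: 13.9
ee_pos: [519.2, -139.6, 88.4]
orientation: [2.572, 1.801, 0.003]
wrist_force: [5.2, -2.0, 5.0]
finger_gap: 25.7
gripper_force: 62.8
```

```bash
python3 -m pendant '-0.01 0.0035 0 0 -0.6;-0.01 0.0035 0 0 -0.6;-0.01 0.0035 0 0 -0.6;-0.01 0.0035 0 0 -0.6;-0.01 0.0035 0 0 -0.6;0 0 0 0 -0.6;0 0 0 0 -0.6;0 0 0 0 -0.6' 60
```

```text
time: 14.9
ee_pos: [516.7, -138.7, 88.4]
orientation: [2.572, 1.801, 0.002]
wrist_force: [5.4, -2.2, 5.1]
finger_gap: 26.3
gripper_force: 62.9
```

```bash
python3 -m pendant '-0.01 0.0035 0 0 -0.6;-0.01 0.0035 0 0 -0.6;-0.01 0.0035 0 0 -0.6;-0.01 0.0035 0 0 -0.6;-0.01 0.0035 0 0 -0.6;0 0 0 0 -0.6;0 0 0 0 -0.6;0 0 0 0 -0.6' 60
```

```text
time: 15.9
ee_pos: [514.0, -137.8, 88.3]
orientation: [2.572, 1.801, 0.002]
wrist_force: [4.8, -0.7, 5.2]
finger_gap: 26.5
gripper_force: 62.9
```

```bash
python3 -m pendant '-0.01 0.0035 0 0 -0.6;-0.01 0.0035 0 0 -0.6;-0.01 0.0035 0 0 -0.6;-0.01 0.0035 0 0 -0.6;-0.01 0.0035 0 0 -0.6;0 0 0 0 -0.6;0 0 0 0 -0.6;0 0 0 0 -0.6' 60
```

```text
time: 16.9
ee_pos: [510.4, -136.6, 87.7]
orientation: [-2.573, -1.802, 0.001]
wrist_force: [0.3, -0.2, -1.2]
finger_gap: 26.0
gripper_force: 62.1
```

The contact force has vanished, so the tip is in the hole's mouth at about 78 mm out. I'll lower it gently.

```bash
python3 -m pendant '0 0 -0.01 0 -0.6;0 0 0 0 -0.6;0 0 -0.005 0 -0.6;0 0 0 0 -0.6;0 0 -0.005 0 -0.6;0 0 0 0 -0.6;0 0 0 0 -0.6;0 0 0 0 -0.6' 60
```

```text
time: 17.9
ee_pos: [510.6, -136.6, 86.9]
orientation: [-2.573, -1.802, 0.0]
wrist_force: [0.0, -0.5, 0.4]
finger_gap: 26.1
gripper_force: 62.1
```

```bash
python3 -m pendant '0 0 -0.01 0 -0.6;0 0 0 0 -0.6;0 0 -0.005 0 -0.6;0 0 0 0 -0.6;0 0 -0.005 0 -0.6;0 0 0 0 -0.6;0 0 0 0 -0.6;0 0 0 0 -0.6' 60
```

```text
time: 18.9
ee_pos: [510.6, -136.6, 85.9]
orientation: [-2.573, -1.802, 0.0]
wrist_force: [0.6, 0.4, -1.2]
finger_gap: 25.8
gripper_force: 62.1
```

```bash
python3 -m pendant '0 0 -0.02 0 -0.6;0 0 -0.02 0 -0.6;0 0 -0.02 0 -0.6;0 0 -0.02 0 -0.6;0 0 -0.02 0 -0.6;0 0 -0.02 0 -0.6;0 0 0 0 -0.6;0 0 0 0 -0.6' 60
```

```text
time: 19.9
ee_pos: [510.6, -136.7, 79.9]
orientation: [-2.573, -1.802, 0.0]
wrist_force: [0.5, -0.1, -0.6]
finger_gap: 26.1
gripper_force: 62.1
```

```bash
python3 -m pendant '0 0 -0.02 0 -0.6;0 0 -0.02 0 -0.6;0 0 -0.02 0 -0.6;0 0 -0.02 0 -0.6;0 0 -0.02 0 -0.6;0 0 -0.02 0 -0.6;0 0 0 0 -0.6;0 0 0 0 -0.6' 60
```

```text
time: 20.9
ee_pos: [510.9, -136.7, 74.0]
orientation: [2.573, 1.802, 0.0]
wrist_force: [1.5, -1.1, 3.7]
finger_gap: 26.0
gripper_force: 62.6
```

```bash
python3 -m pendant '0 0 -0.02 0 -0.6;0 0 -0.02 0 -0.6;0 0 -0.02 0 -0.6;0 0 -0.02 0 -0.6;0 0 -0.02 0 -0.6;0 0 -0.02 0 -0.6;0 0 0 0 -0.6;0 0 0 0 -0.6' 60
```

```text
time: 21.9
ee_pos: [510.4, -136.6, 67.7]
orientation: [-2.573, -1.802, 0.001]
wrist_force: [-0.6, -1.0, -1.7]
finger_gap: 26.0
gripper_force: 62.0
```

```bash
python3 -m pendant '0 0 -0.02 0 -0.6;0 0 -0.02 0 -0.6;0 0 -0.02 0 -0.6;0 0 -0.02 0 -0.6;0 0 -0.01 0 -0.6;0 0 0 0 -0.6;0 0 0 0 -0.6;0 0 0 0 -0.6' 60
```

```text
time: 22.9
ee_pos: [510.5, -136.6, 63.2]
orientation: [-2.573, -1.802, 0.001]
wrist_force: [-0.6, -0.7, -6.2]
finger_gap: 26.0
gripper_force: 61.6
```

```bash
python3 -m pendant '0 0 -0.008 0 -0.6;0 0 0 0 -0.6;0 0 -0.006 0 -0.6;0 0 0 0 -0.6;0 0 -0.006 0 -0.6;0 0 0 0 -0.6;0 0 0 0 -0.6;0 0 0 0 -0.6' 60
```

```text
time: 23.9
ee_pos: [510.8, -136.7, 62.5]
orientation: [2.573, 1.802, 0.0]
wrist_force: [-2.0, 0.1, 3.3]
finger_gap: 26.3
gripper_force: 62.5
```

```bash
python3 -m pendant '0 0 0 0 0;0 0 0 0 0.3;0 0 0 0 0.4;0 0 0 0 0.4;0 0 0.2 0 0.4;0 0 0.6 0 0.4;0 0 0.8 0 0.4;0 0 0.8 0 0.4' 60
```

```text
time: 24.9
ee_pos: [510.5, -136.5, 184.3]
orientation: [2.573, 1.802, 0.0]
wrist_force: [0.8, -0.5, 0.1]
finger_gap: 59.9
gripper_force: 0.0
```

```bash
python3 -m pendant '0 -0.2 0.5 0 0.4;0 -0.5 0.2 0 0.4;0 -0.5 0 0 0.4;0 -0.5 0 0 0.4;0 -0.3 0 0 0.4;0 0 0 0 0.4;0 0 0 0 0.4;0 0 0 0 0.4'
python3 - <<'E'
from h import *
np.set_printoptions(precision=1,suppress=True)
p=snapshot("wrist"); cv2.imwrite("pics/w5.png",p["color"])
for q in("pin","bush_top"):
  for m in models.pinpoint(p,q)[:2]: print(q,m["conf"],m["pixel"],onz(p,m["pixel"],56))
p=snapshot("side"); cv2.imwrite("pics/s5.png",cv2.resize(p["color"][100:300,200:460],(780,600),interpolation=cv2.INTER_CUBIC))
E
```

```text
time: 25.9
ee_pos: [510.8, -235.7, 217.5]
orientation: [-2.572, -1.804, -0.0]
wrist_force: [0.2, 0.7, -1.0]
finger_gap: 59.6
gripper_force: 0.0
pin 0.87 [286.9, 96.1] [ 508.4 -136.7   56. ]
bush_top 0.57 [289.3, 92.7] [ 511.7 -134.7   56. ]
```

View pics/w5.png

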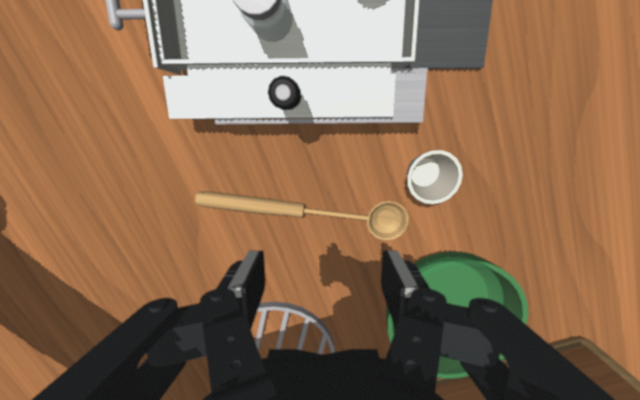

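View pics/s5.png

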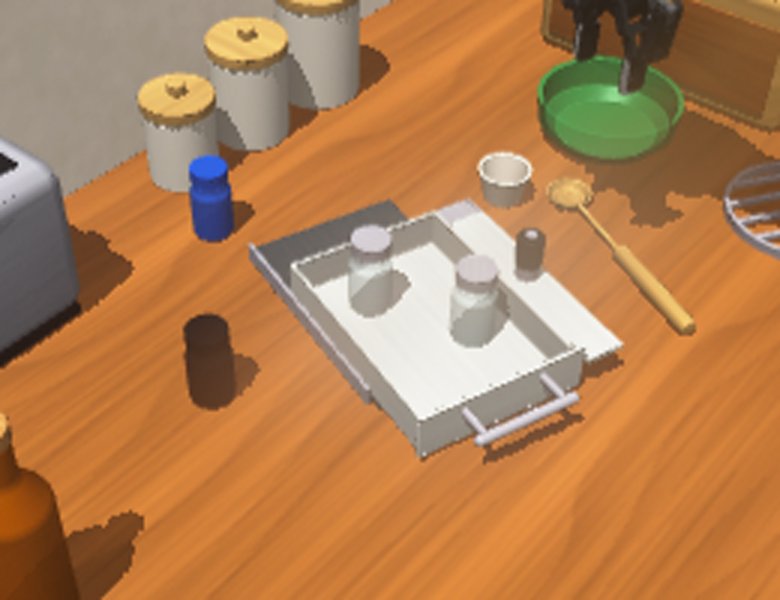

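The pin's head (284,93 in the wrist view) sits on the bush, and the tray is out with both jars upright. The spoon, salt, cazuela and look-alikes are where they were, and the gripper is clear. I'll hand in.

```bash
python3 -c "
from plant import r
print(r.sign_off())"
```

```text
the job is handed in; nothing more can be done
None
```

I locked the spice tray out with its pin fully home in the second hole, about 78 mm out, with both jars standing, the gripper clear and the job handed in at about 26 s; the highest force I read while feeling for the hole was 18.5 N.

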